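Close a two-part silicone mould in the hand-cranked mould clamp

TASK

Stand the loose mould half in the channel of the mould clamp, between the half already there and the moving jaw, with its cavity facing the other half's cavity, and let go of it. Then take the crank by its loose grip sleeve and keep hold of that sleeve while you turn clockwise, until the jaw has pushed the two halves together against the anvil and the grip needs about 5 N more than it took to run the empty jaw; squeeze no harder, or the silicone distorts. Turn the crank by its sleeve only, let go of it at the end, and leave the other things on the bench alone.

Things in the scene. Friction and masses are not known exactly. Their poses are not given: they have to be found in the camera images.
- clamp: Mould clamp fixed to the bench: aluminium bed 110 mm (its x) by 350 mm (its y), top 20 mm above the bench. Origin: centre of its underside, z up; at yaw 0 its axes are the world's. The anvil stands at the -y end, the gear housing (grey, 76x62 mm, top 89 mm above the bench) with the crank at the +y end. The anvil pad's face is at y = -0.118 to -0.110, as last set and locked; this is not measured.
- bed_spot (a point): Point on the bed's top face in the middle of the channel, at clamp x = 0, y = -0.026, about half-way between the half in the clamp and the open jaw: where to stand the loose half. Axes as the clamp's. The channel lies between two steel guide rails, 70 mm apart and 10 mm high above the bed.
- crank_axis (a point): Point on the crank's upright axis of turning, 145 mm above the bench (clamp x = -0.014, y = 0.115). The crank's arm is 95 to 108 mm above the bench, its hub up to 115 mm.
- grip_mid (a point): Point on the axis of the black plastic grip sleeve, 166 mm above the bench. The sleeve is an upright round grip, 28 mm thick there, its foot 112 mm and its top 192 mm above the bench. It spins freely on a pin on the end of the crank arm, 65 mm from the crank's axis. A small steel washer ends the pin 5 mm above it.
- sleeve: The same grip sleeve; origin on its axis at its foot, 54 mm under grip_mid. A friction brake holds the crank where it is left, so running it takes a steady 7 to 9 N at the sleeve, across the crank arm; squeezing adds 1 N there for every 11 N between jaw and mould. The brake also holds the squeeze after letting go.
- crank (a joint): Angle of the crank (rad), growing clockwise seen from above; starts between 0 and 2.4. At 1.2 the sleeve lies from the axis towards the clamp's +y; at 0 it is 1.2 rad counter-clockwise from there. Each rad moves the jaw 6 mm towards the anvil. From 0, the jaw meets the closed mould at about 9.2 to 10.5 rad, as the anvil is set.
- jaw: Moving jaw: an upright steel plate, 58 mm wide and 48 mm high, with an 8 mm rubber facing that gives 1 mm for every 22 N, and behind it a toothed ram that runs through the housing. Its origin is that of the clamp while the crank reads 0; it moves towards the clamp's -y.
- jaw_face (a point): Middle of the rubber facing's pressing face (unloaded), 47 mm above the bench, at clamp y = 0.025 while the crank reads 0; it looks to the clamp's -y.
- half_a: Mould half already standing in the channel, loose, some mm before the anvil pad: a block of beige silicone 62 mm wide (its x), 40 mm thick (its y), 56 mm high, with an open rectangular cavity and four small round keys in the face that looks to +y. Origin: centre of its underside, z up.
- face_a (a point): Middle of half_a's cavity face, at its y = +0.020, z = 0.028.
- half_b: The loose mould half, standing upright on the bench right of the clamp: the same block (62 wide in x, 40 thick in y, 56 high, 0.1 to 0.2 kg), its cavity in the face that looks to its -y. It starts turned no more than 0.5 rad from the world's axes. Origin: centre of its underside, z up. Grasp it across its 62 mm width, high enough that the fingertips clear the 10 mm rails.
- face_b (a point): Middle of half_b's cavity face, at its y = -0.020, z = 0.028. In the closed mould face_a and face_b meet.
- tape_measure: Bystander: yellow tape measure, 64x76x31 mm, lying on the bench near the robot.
- pliers_blue: Bystander: pliers with blue handles, 180 mm long, lying near the robot.
- potted_plug: Bystander: black round potted plug, 72 mm wide, 73 mm high, behind the clamp.
- tape_roll: Bystander: roll of blue tape, 66 mm wide, 18 mm high, behind the clamp.

How it is judged:
By the outcome, as a careful person would: the job done as asked, in the order asked, and still so for the second after the job is handed in, with the robot touching nothing.
It also fails if it takes over 72 s, if anything falls off the work surface, if the arm or the gripper's body presses on something with over 40 N, if the wrist force passes 120 N, or if a joint passes its speed limit or range.

ROBOT

A 6-joint arm with a two-finger parallel gripper is mounted at the origin on a cart in front of the work surface, level with it; the furniture and walls round the work are solid. World frame = base frame: x ahead of the robot, y to its left, z up, the work surface at z = 0. Lengths are in m, angles in rad, forces in N, time in s.
With the tool pointing down it reaches from about 0.225 to 0.875 m from the base axis. Payload 3.4 kg.
Tool frame: the origin (TCP) lies on the centre line of the jaws, within the pads' length; the fingertips stand 22 mm ahead of it and the grasp point (between the pads) lies 3 mm ahead of it; z points along the fingers, y is the line along which they close (so a half turn about z gives the same grasp; the last joint's range is limited). The gripper opens to 85 mm and grips with 20 to 120 N. Pads are 22 mm wide; open, the fingers measure 114 mm over their backs; the gripper's body (76 mm by 85 mm) begins 54 mm behind the grasp point. The pads swing forward as they close: fully open they stand 13 mm farther back than shut.
Start: joints at [-1.403, 0.276, 1.505, -0, 1.361, -0.121], TCP at [0.164, -0.551, 0.253] pointing down, gripper open.
Joint ranges: [-2.89, 2.89], [-0.75, 2.08], [0.22, 2.7], [-1.18, 4.32], [0.11, 2.71], [-2.7, 2.7]. Speed limits (rad/s): [2.57, 2.57, 3.14, 3.14, 3.14, 3.14].

INTERFACE

Orientations are given as a unit quaternion [w, x, y, z].
In Python, from rig import readout, optics, ticket gives the robot as it stands. The module is installed in compiled form; this text tells all that it offers.
- The arm moves only by the shell command python3 -m handwheel 'ROWS' [OPENING] [FORCE]. ROWS is rows parted by semicolons, their numbers by spaces, 1 to 5 of them, each of 4 numbers: dx, dy, dz in m, then a turn about the tool's z in rad; each row shifts and turns the commanded pose from where the row before left it, along the tool's axes as they then stand; what a row does not reach is not made up. A row lasts 1/12 s, in which the tool goes at most 0.0417 m and 0.125 rad, less where a joint would pass 70% of its speed; a pose out of reach is approached as far as the arm can. OPENING is the finger opening in m, set as the command begins (- or left out keeps the last). The fingers move at their own pace and stop on an object; FORCE is the grip in N (left out, the last holds). Time passes only in rows, so rows that do not move let the fingers close. It prints the time, the measured TCP pose, the force, the opening and the grip force at its end.
- readout.get_state(): the state, without advancing time (a new reading comes with each control period).
- optics.get_image(name): name is "side" or "top"; returns a dict with "img" (480x640x3 uint8, red, green, blue), "camera_matrix" (3x3 intrinsics, pixels), "T" (4x4, takes a point from camera to world coordinates). Camera axes: x right, y down, z forward; pixel columns grow to the right and rows downward; lengths in m; the calibration is good to about 2 mm. A picture is of the moment at which its call begins. There is no depth.
- ticket.sign_off(): hands the job in; it is judged then, once.
The state is a dict: "clock": time; "qpos": joint angles; "qd": joint speeds; "effort": joint torques, N m; "position": TCP position; "ee_rot": TCP orientation; "contact_force": force on the tool from outside, world axes, zero at the start; "moment": the same for the moment, N m; "width": finger opening in m; "gripper_force": force on a finger pad.
Only numpy, scipy, OpenCV 4.12 (cv2) and the standard library are available. Lean on these libraries where they do the work, as an engineer would, in place of code of your own. Each camera call takes 0.05 s, during which the arm holds its last target. There are 200 camera calls.

## Working session

There is one attempt and no reset: what is moved stays moved. The work goes in short steps, Python scripts to look and compute and a shell command to move; the robot and the scene stay as the last step left them, time stands still between calls to the robot, and variables do not carry over. Pictures are saved under pics/ and viewed, at most 10 in all, crops included, and the job is handed in when it is done.

```bash
mkdir -p pics; python3 - <<'E'
from rig import readout, optics
import cv2
s=readout.get_state();print({k:s[k] for k in('clock','position','ee_rot','width','contact_force')})
for n in('side','top'):
    d=optics.get_image(n);cv2.imwrite(f'pics/{n}0.png',d['img'][:,:,::-1]);print(n,d['camera_matrix'],d['T'])
E
```

```text
{'clock': 0.0, 'position': array([ 0.16367726, -0.550702  ,  0.25243917]), 'ee_rot': array([-9.15415087e-04,  9.89591987e-01,  1.43898789e-01, -2.33548927e-05]), 'width': 0.08543710296842064, 'contact_force': array([ 0.0238869 , -0.22524953,  0.93941239])}
side [[519.88109984   0.         319.5345881 ]
 [  0.         519.88109984 229.83315825]
 [  0.           0.           1.        ]] [[-0.99624402 -0.06110714  0.06134954  0.45221174]
 [-0.08352659  0.49138847 -0.866926    1.13380842]
 [ 0.02282891 -0.86879416 -0.4946469   0.77132791]
 [ 0.          0.          0.          1.        ]]
top [[601.28787219   0.         318.56509712]
 [  0.         601.28787219 248.40928468]
 [  0.           0.           1.        ]] [[ 0.00390516 -0.98916458  0.14675895  0.33352201]
 [-0.99998397 -0.00326116  0.00462845 -0.03644337]
 [-0.00409969 -0.14677467 -0.98916146  1.59123638]
 [ 0.          0.          0.          1.        ]]
```

View pics/top0.png

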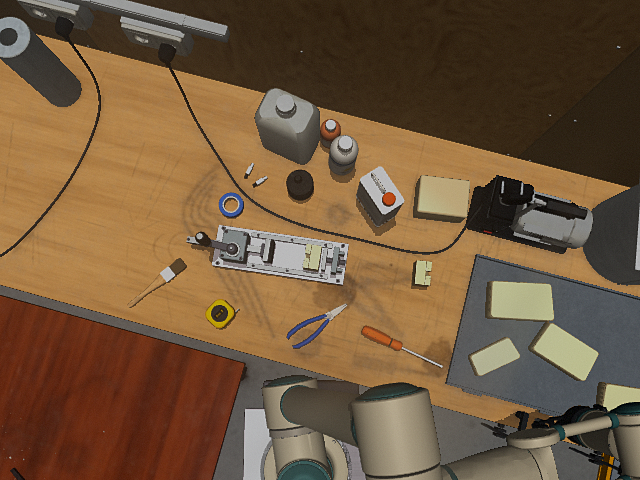

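View pics/side0.png

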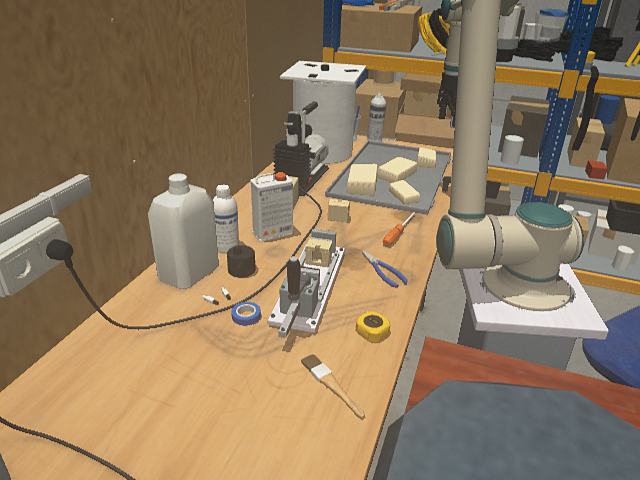

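```bash
python3 - <<'E'
import cv2,numpy as np
t=cv2.imread('pics/top0.png');s=cv2.imread('pics/side0.png')
R=lambda im,x0,x1,y0,y1,k:cv2.resize(im[y0:y1,x0:x1],None,fx=k,fy=k,interpolation=cv2.INTER_CUBIC)
a=R(t,183,361,220,295,4.494382);a=a[:,:800]
b=R(t,400,446,250,300,5);c=R(s,255,355,195,345,1);
o=np.zeros((600,800,3),np.uint8);o[:a.shape[0],:a.shape[1]]=a
print(a.shape)
o[345:595,0:230]=b
d=R(s,260,420,195,245,3.4375)[:, :550];o[345:345+d.shape[0],240:790]=d
cv2.imwrite('pics/c0.png',o)
cv2.imwrite('pics/c1.png',R(s,260,360,195,345,4))
E
```

```text
(337, 800, 3)
```

View pics/c0.png

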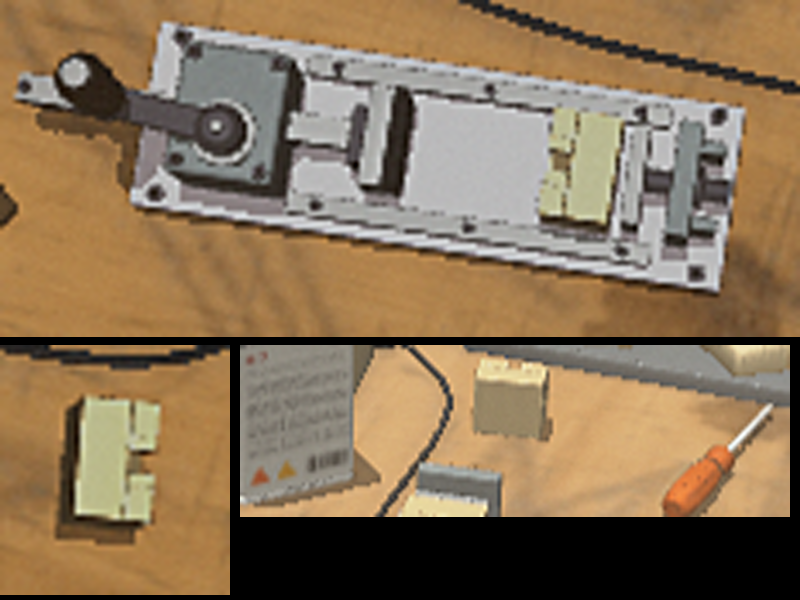

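View pics/c1.png

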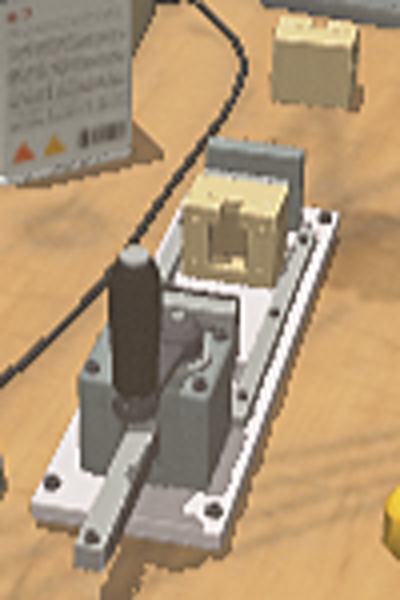

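```bash
cat > h.py <<'E'
import numpy as np
from rig import readout, optics
C={}
def cam(n):
    if n not in C:C[n]=optics.get_image(n)
    return C[n]
def w(n,p,z):
    "pixel -> world on plane z"
    d=cam(n);T=d['T'];r=T[:3,:3]@np.linalg.inv(d['camera_matrix'])@[*p,1.];o=T[:3,3]
    return (o+r*(z-o[2])/r[2])[:2]
def fit(local,world):
    "2D rigid fit local->world"
    L=np.array(local);W=np.array(world);lc,wc=L.mean(0),W.mean(0);a=L-lc;b=W-wc
    th=np.arctan2((a[:,0]*b[:,1]-a[:,1]*b[:,0]).sum(),(a*b).sum())
    R=np.array([[np.cos(th),-np.sin(th)],[np.sin(th),np.cos(th)]]);t=wc-R@lc
    return th,R,t,np.round(1e3*(W-(L@R.T+t)),1)
E
python3 - <<'E'
from h import *
A=lambda u,v:(183+u/4.494-.4,220+v/4.494-.4)
# world +x is image up; clamp +y left. TL=(+x,+y)
th,R,t,e=fit([(.055,.175),(.055,-.175),(-.055,-.175),(-.055,.175)],[w('top',A(*p),.02) for p in((162,22),(745,105),(718,292),(130,205))])
print('clamp top',th,t,e)
S=lambda u,v:(260+u/4-.4,195+v/4-.4)
# side: near-left(+x,+y) (32,512); near right (-x,+y) (222,550); far right (-x,-y) (338,210)
th2,R2,t2,e2=fit([(.055,.175),(-.055,.175),(-.055,-.175)],[w('side',S(*p),.02) for p in((32,512),(222,550),(338,210))])
print('clamp side',th2,t2,e2)
B=lambda u,v:(400+u/5-.4,250+(v-345)/5-.4)
print('b',*fit([(.031,.02),(.031,-.02),(-.031,-.02),(-.031,.02)],[w('top',B(*p),.056) for p in((83,397),(160,402),(153,522),(76,517))]))
D=lambda u,v:(260+(u-240)/3.4375-.4,195+(v-345)/3.4375-.4)
print('b side topback corners',[w('side',D(*p),.056) for p in((475,380),(548,377))],[w('side',D(*p),.0) for p in((475,430),(545,438))])
print('half a top',[w('top',A(*p),.076) for p in((552,108),(625,113),(610,225),(540,218))])
gt=w('top',A(75,72),.197);gs=w('side',S(132,257),.192);ax=t+R@[-.014,.115];print('grip',gt,gs,'axis',ax,'hub',w('top',A(222,125),.115))
g=R.T@((gt)-ax);print(g,np.hypot(*g),'crank ang from +y cw',1.2+np.arctan2(g[0],g[1]))
g=R.T@((gs)-ax);print(g,np.hypot(*g),'crank ang from +y cw',1.2+np.arctan2(g[0],g[1]))
print('bed_spot',t+R@[0,-.026],'jawface y',(R.T@(w('top',A(398,140),.068)-t)))
s=readout.get_state();print(s['position'],s['ee_rot'])
E
```

```text
clamp top -0.14207928407826106 [0.55090579 0.07243691] [[-0.1 -1. ]
 [ 0.9  0.7]
 [-0.6  1.2]
 [-0.3 -0.9]]
clamp side -0.12954001810699126 [0.5480888  0.07830694] [[-0.2  0.7]
 [ 1.3  6.4]
 [-1.1 -7.1]]
b -0.07431678926627062 [[ 0.99723978  0.0742484 ]
 [-0.0742484   0.99723978]] [ 0.49982848 -0.29780578] [[-0.2 -0.3]
 [ 0.3  0. ]
 [ 0.3  0.5]
 [-0.3 -0.1]]
b side topback corners [array([ 0.52833036, -0.27650396]), array([ 0.46421132, -0.29073161])] [array([ 0.52733806, -0.28712675]), array([ 0.4636851, -0.2799791])]
half a top [array([0.57054195, 0.00419923]), array([ 0.56780579, -0.03724451]), array([ 0.50386884, -0.02898677]), array([0.50770463, 0.01052363])]
grip [0.56988113 0.25091902] [0.5688109  0.24492376] axis [0.55333106 0.18826056] hub [0.55433513 0.18551448]
[0.00751076 0.06437061] 0.06480730899817426 crank ang from +y cw 1.3161547731937449
[0.00730026 0.05828422] 0.05873962786700642 crank ang from +y cw 1.3246038234382433
bed_spot [0.54722414 0.04669889] jawface y [-0.00064761  0.01970041]
[ 0.16370831 -0.5509251   0.25277916] [-5.29565070e-04  9.89594162e-01  1.43885770e-01 -1.51101350e-05]
```

```bash
cat >> h.py <<'E'
from scipy.spatial.transform import Rotation as Ro
def go(x,y,z,yang):
    "how far to target in tool axes after turning so tool y is at angle yang (tool down)"
    s=readout.get_state();q=s['ee_rot'];R=Ro.from_quat([*q[1:],q[0]]).as_matrix()
    a=np.arctan2(R[1,1],R[0,1]);turn=-((yang-a+np.pi/2)%np.pi-np.pi/2) if yang is not None else 0
    b=a-turn;Y=np.array([np.cos(b),np.sin(b)]);X=np.array([-Y[1],Y[0]]);d=np.array([x,y])-s['position'][:2]
    print('t %.2f'%s['clock'],'pos',s['position'].round(4),'turn %.3f'%turn,'then dx %.4f dy %.4f dz %.4f'%(d@X,d@Y,s['position'][2]-z),'F',s['contact_force'].round(1),'w %.4f g %.1f tilt %.3f %.3f'%(s['width'],s['gripper_force'],R[0,2],R[1,2]))
E
H="python3 -m handwheel"
$H '0 0 0 -.12;0 0 0 -.12;0 0 0 -.12;0 0 0 -.12;0 0 0 -.12' .085
$H '0 0 0 -.12;0 0 0 -.12;0 0 0 -.12;0 0 0 -.12;0 0 0 -.12'
$H '.02 .0225 0 0;.02 .0225 0 0;.02 .0225 0 0;.02 .0225 0 0;.02 .0225 0 0'
$H '.02 .0225 0 0;.02 .0225 0 0;.02 .0225 0 0;.02 .0225 0 0;.02 .0225 0 0'
$H '.02 .0225 0 0;.02 .0225 0 0;.02 .0225 0 0;.015 .018 0 0;0 0 0 0'
python3 -c "
from h import *
go(.498,-.298,.042,-.074)"
```

```text
clock: 0.62
position: [0.1637, -0.5511, 0.2531]
ee_rot: [-0.0, 0.902, 0.433, 0.0]
contact_force: [1.2, 0.8, -0.4]
width: 0.0849
gripper_force: 0.0
clock: 1.03
position: [0.1637, -0.5511, 0.253]
ee_rot: [-0.0, 0.733, 0.68, 0.0]
contact_force: [1.1, 0.6, -0.3]
width: 0.0852
gripper_force: 0.0
clock: 1.45
position: [0.2849, -0.4597, 0.2531]
ee_rot: [-0.0, 0.736, 0.677, 0.0]
contact_force: [0.5, 0.4, -0.3]
width: 0.0849
gripper_force: 0.0
clock: 1.87
position: [0.4053, -0.3692, 0.2532]
ee_rot: [-0.0, 0.736, 0.678, -0.0]
contact_force: [0.9, -0.4, 0.5]
width: 0.0849
gripper_force: 0.0
clock: 2.28
position: [0.4991, -0.2997, 0.2529]
ee_rot: [0.0, 0.734, 0.679, 0.001]
contact_force: [0.5, 0.5, -0.5]
width: 0.085
gripper_force: 0.0
t 2.28 pos [ 0.4991 -0.2997  0.2529] turn -0.004 then dx 0.0017 dy -0.0012 dz 0.2109 F [ 0.5  0.5 -0.5] w 0.0850 g 0.0 tilt 0.002 0.002
```

```bash
H="python3 -m handwheel"
$H '.0017 -.0012 .035 -.004;0 0 .035 0;0 0 .035 0;0 0 .03 0;0 0 .025 0' 
$H '0 0 .02 0;0 0 .015 0;0 0 .01 0;0 0 .006 0;0 0 0 0'
$H '0 0 0 0;0 0 0 0;0 0 0 0;0 0 0 0;0 0 0 0' .05 40
$H '0 0 0 0;0 0 0 0;0 0 0 0;0 0 0 0;0 0 0 0'
python3 -c "
from h import *
go(.498,-.298,.042,-.074)"
```

```text
clock: 2.7
position: [0.4932, -0.3004, 0.0909]
ee_rot: [-0.001, 0.734, 0.679, -0.0]
contact_force: [0.5, 0.2, 0.5]
width: 0.0854
gripper_force: 0.0
clock: 3.12
position: [0.494, -0.3007, 0.0413]
ee_rot: [-0.001, 0.734, 0.679, -0.0]
contact_force: [0.1, 0.6, -0.2]
width: 0.0852
gripper_force: 0.0
clock: 3.53
position: [0.4957, -0.3016, 0.0438]
ee_rot: [0.002, 0.734, 0.679, 0.0]
contact_force: [0.6, -0.1, 6.5]
width: 0.0611
gripper_force: 44.7
clock: 3.95
position: [0.4957, -0.3016, 0.0438]
ee_rot: [0.002, 0.734, 0.679, 0.0]
contact_force: [0.0, -0.2, 6.9]
width: 0.0614
gripper_force: 44.7
t 3.95 pos [ 0.4957 -0.3016  0.0438] turn -0.004 then dx 0.0038 dy 0.0020 dz 0.0018 F [ 0.  -0.2  6.9] w 0.0614 g 44.7 tilt 0.003 -0.002
```

```bash
H="python3 -m handwheel"
$H '0 0 -.01 0;0 0 -.02 0;0 0 -.03 0;0 0 -.03 0;0 0 -.03 0' 
$H '0 0 0 .034;0 0 0 .034;0 0 0 0;0 0 0 0;0 0 0 0'
python3 -c "
from h import *
go(.5472,.0467-.003,.15,-.142)"
```

```text
clock: 4.37
position: [0.4938, -0.3001, 0.1634]
ee_rot: [-0.001, 0.734, 0.679, -0.0]
contact_force: [-0.2, -1.0, -2.4]
width: 0.0612
gripper_force: 44.1
clock: 4.78
position: [0.4942, -0.3004, 0.1619]
ee_rot: [-0.001, 0.757, 0.654, -0.0]
contact_force: [-0.6, 0.0, -2.3]
width: 0.0616
gripper_force: 44.2
t 4.78 pos [ 0.4942 -0.3004  0.1619] turn -0.003 then dx 0.3481 dy 0.0038 dz 0.0119 F [-0.6  0.  -2.3] w 0.0616 g 44.2 tilt -0.001 0.001
```

```bash
H="python3 -m handwheel"
$H '.02 .0004 0 0;.03 .0004 0 0;.03 .0004 0 0;.03 .0004 0 0;.03 .0004 0 0' 
$H '.03 .0004 0 0;.03 .0004 0 0;.03 .0004 0 0;.03 .0004 0 0;.03 .0004 0 0' 
$H '.03 0 0 0;.02 0 0 0;.008 0 0 0;0 0 0 0;0 0 0 0' 
python3 - <<'E'
from h import *
import cv2
go(.5472,.0467-.003,.15,-.142)
o=np.zeros((600,800,3),np.uint8)
s=cam('side')['img'][:,:,::-1];t=cam('top')['img'][:,:,::-1]
cv2.imwrite('pics/t1.png',t);cv2.imwrite('pics/s1.png',s)
o[:, :440]=cv2.resize(s[160:310,250:360],None,fx=4,fy=4,interpolation=2)
o[:400,450:800]=cv2.resize(t[200:300,240:327],(350,400),interpolation=2)
cv2.imwrite('pics/c2.png',o)
E
```

```text
clock: 5.2
position: [0.5166, -0.1612, 0.1617]
ee_rot: [-0.001, 0.757, 0.654, -0.0]
contact_force: [1.0, 0.9, -1.9]
width: 0.0616
gripper_force: 44.1
clock: 5.62
position: [0.5405, -0.013, 0.1618]
ee_rot: [-0.0, 0.757, 0.654, -0.0]
contact_force: [0.2, -0.5, -1.8]
width: 0.0615
gripper_force: 44.1
clock: 6.03
position: [0.549, 0.0426, 0.1619]
ee_rot: [0.0, 0.756, 0.654, -0.001]
contact_force: [1.5, -0.0, -1.6]
width: 0.0617
gripper_force: 44.1
t 6.03 pos [0.549  0.0426 0.1619] turn -0.003 then dx 0.0009 dy -0.0019 dz 0.0119 F [ 1.5 -0.  -1.6] w 0.0617 g 44.1 tilt -0.001 -0.001
```

View pics/c2.png

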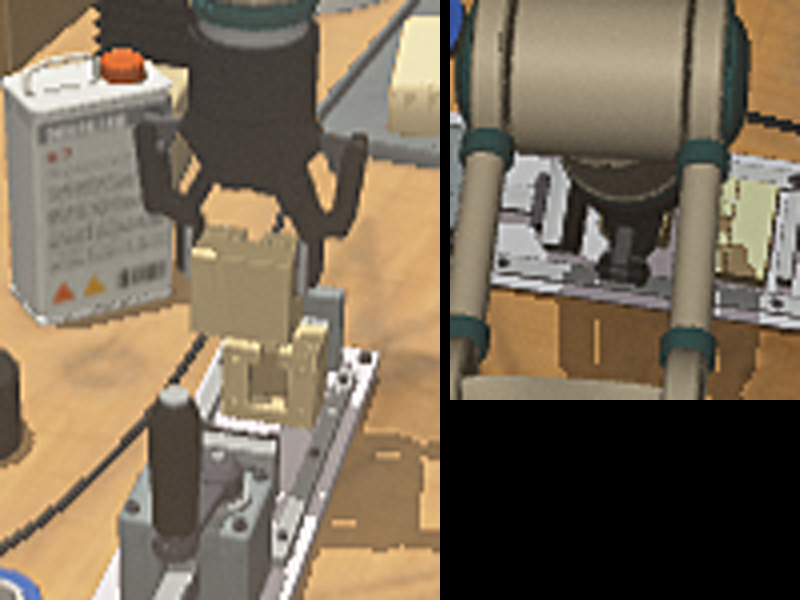

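```bash
python3 - <<'E'
from h import *
S=lambda u,v:(250+u/4-.4,160+v/4-.4)
th=-.142;R=np.array([[np.cos(th),-np.sin(th)],[np.sin(th),np.cos(th)]])
for t in([.5509,.0724],[.5481,.0750]):
  for p,z in(((192,333),.118),((295,343),.118),((192,246),.174),((298,262),.174)): 
    q=w('side',S(*p),z);print(p,q.round(4),(R.T@(q-t)).round(4))
s=readout.get_state();print((R.T@(s['position'][:2]-[.5509,.0724])).round(4))
E
```

```text
(192, 333) [0.5808 0.059 ] [ 0.0315 -0.009 ]
(295, 343) [0.5178 0.0631] [-0.0315 -0.0139]
(192, 246) [0.5819 0.0514] [ 0.0336 -0.0164]
(298, 262) [0.5175 0.0631] [-0.0318 -0.014 ]
(192, 333) [0.5808 0.059 ] [ 0.0347 -0.0112]
(295, 343) [0.5178 0.0631] [-0.0283 -0.0161]
(192, 246) [0.5819 0.0514] [ 0.0368 -0.0186]
(298, 262) [0.5175 0.0631] [-0.0286 -0.0161]
[ 0.0025 -0.0307]
```

```bash
H="python3 -m handwheel"
$H '.002 -.003 0 0;.002 0 .02 0;0 0 .025 0;0 0 .02 0;0 0 .01 0' 
$H '0 0 .007 0;0 0 .005 0;0 0 .003 0;0 0 .002 0;0 0 0 0'
$H '0 0 .002 0;0 0 .002 0;0 0 .001 0;0 0 0 0;0 0 0 0'
python3 -c "
from h import *
go(.5472,.0467-.003,.064,-.142)"
```

```text
clock: 6.6
position: [0.545, 0.0467, 0.0851]
ee_rot: [-0.001, 0.757, 0.653, -0.002]
contact_force: [0.4, 0.7, -1.8]
width: 0.0617
gripper_force: 44.1
clock: 7.02
position: [0.5473, 0.0472, 0.0707]
ee_rot: [0.0, 0.757, 0.654, 0.0]
contact_force: [0.4, -0.2, -1.9]
width: 0.0616
gripper_force: 44.1
clock: 7.43
position: [0.5469, 0.0473, 0.0653]
ee_rot: [0.0, 0.757, 0.654, -0.0]
contact_force: [-0.2, 0.1, -2.3]
width: 0.0614
gripper_force: 44.1
t 7.43 pos [0.5469 0.0473 0.0653] turn -0.004 then dx -0.0036 dy 0.0008 dz 0.0013 F [-0.2  0.1 -2.3] w 0.0614 g 44.1 tilt 0.000 -0.000
```

```bash
H="python3 -m handwheel"
$H '0 0 .001 0;0 0 .001 0;0 0 .0005 0;0 0 0 0;0 0 0 0'
$H '0 0 0 0;0 0 0 0;0 0 0 0;0 0 0 0;0 0 0 0' .085
$H '0 0 -.01 0;0 0 -.02 0;0 0 -.035 0;0 0 -.035 0;0 0 -.035 0'
$H '0 0 -.035 0;0 0 -.025 0;-.03 0 0 0;-.035 0 0 0;-.035 0 0 0'
$H '-.04 0 0 0;-.04 0 0 0;-.04 0 0 0;-.02 0 0 0;0 0 0 0'
python3 - <<'E'
from h import *
import cv2
go(.568,.248,.169,-.142)
o=np.zeros((600,800,3),np.uint8)
s=cam('side')['img'][:,:,::-1];t=cam('top')['img'][:,:,::-1]
cv2.imwrite('pics/t2.png',t);cv2.imwrite('pics/s2.png',s)
o[:, :400]=cv2.resize(s[215:335,265:345],None,fx=5,fy=5,interpolation=2)
o[:400,405:800]=cv2.resize(t[215:295,272:351],(395,400),interpolation=2)
o[400:,400:]=cv2.resize(t[220:270,183:283],(400,200),interpolation=2)
cv2.imwrite('pics/c3.png',o)
E
```

```text
clock: 7.85
position: [0.5471, 0.0474, 0.0638]
ee_rot: [0.0, 0.757, 0.654, 0.0]
contact_force: [-1.9, -0.5, 5.5]
width: 0.0615
gripper_force: 44.8
clock: 8.27
position: [0.5469, 0.0473, 0.0627]
ee_rot: [0.0, 0.757, 0.654, -0.0]
contact_force: [-0.2, -0.5, -0.1]
width: 0.085
gripper_force: 0.0
clock: 8.68
position: [0.5465, 0.0473, 0.1997]
ee_rot: [-0.0, 0.757, 0.654, -0.0]
contact_force: [0.7, 0.4, 0.1]
width: 0.085
gripper_force: 0.0
clock: 9.1
position: [0.5323, -0.0521, 0.2595]
ee_rot: [0.001, 0.756, 0.655, 0.001]
contact_force: [0.6, -0.5, -0.3]
width: 0.0849
gripper_force: 0.0
clock: 9.52
position: [0.5113, -0.1946, 0.2584]
ee_rot: [0.001, 0.758, 0.652, -0.001]
contact_force: [1.2, -0.0, -0.8]
width: 0.0851
gripper_force: 0.0
t 9.52 pos [ 0.5113 -0.1946  0.2584] turn -0.009 then dx 0.4462 dy -0.0065 dz 0.0894 F [ 1.2 -0.  -0.8] w 0.0851 g 0.0 tilt 0.000 -0.003
```

View pics/c3.png

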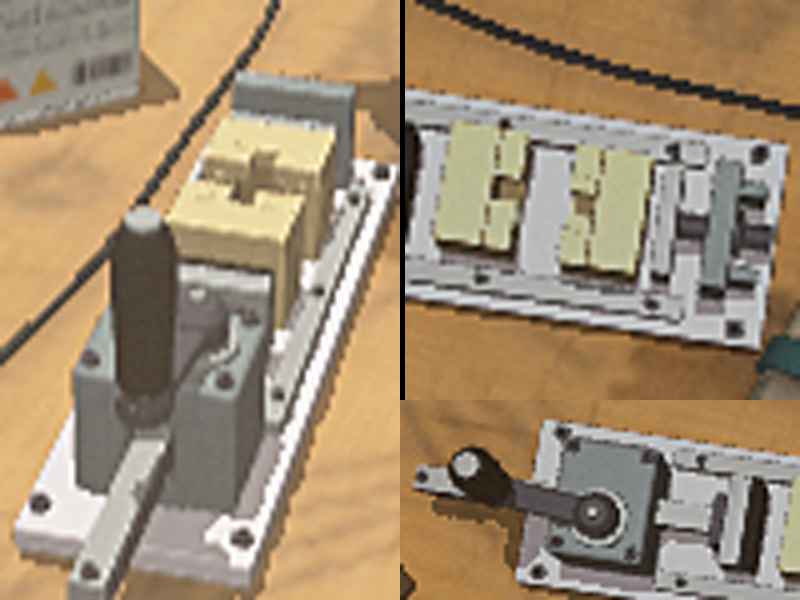

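```bash
H="python3 -m handwheel"
$H '.02 -.0005 0 -.003;.035 -.0005 0 -.003;.035 -.0005 0 -.003;.035 -.0005 0 0;.035 -.0005 0 0'
$H '.035 -.0005 0 0;.035 -.0005 0 0;.035 -.0005 0 0;.035 -.0005 0 0;.035 -.0005 0 0'
$H '.035 -.0005 0 0;.035 0 0 0;.025 0 0 0;.012 0 0 0;0 0 0 0'
python3 - <<'E'
from h import *
go(.569,.248,.169,-.142)
E
```

```text
clock: 10.03
position: [0.5314, -0.0281, 0.2583]
ee_rot: [-0.0, 0.753, 0.658, 0.0]
contact_force: [0.3, -0.2, -0.1]
width: 0.0851
gripper_force: 0.0
clock: 10.45
position: [0.5521, 0.146, 0.2583]
ee_rot: [-0.0, 0.753, 0.658, 0.0]
contact_force: [0.8, -0.8, 0.4]
width: 0.0848
gripper_force: 0.0
clock: 10.87
position: [0.5665, 0.2521, 0.2577]
ee_rot: [-0.0, 0.752, 0.659, 0.0]
contact_force: [0.3, 0.6, 0.1]
width: 0.085
gripper_force: 0.0
t 10.87 pos [0.5665 0.2521 0.2577] turn 0.010 then dx -0.0037 dy 0.0031 dz 0.0887 F [0.3 0.6 0.1] w 0.0850 g 0.0 tilt -0.000 0.001
```

```bash
H="python3 -m handwheel"
$H '-.0037 .0031 0 .01;0 0 .02 0;0 0 .025 0;0 0 .02 0;0 0 .012 0'
$H '0 0 .007 0;0 0 .004 0;0 0 0 0;0 0 0 0;0 0 0 0'
python3 - <<'E'
from h import *
go(.569,.248,.169,-.142)
E
$H '0 0 0 0;0 0 0 0;0 0 0 0;0 0 0 0;0 0 0 0' .01 50
$H '0 0 0 0;0 0 0 0;0 0 0 0;0 0 0 0;0 0 0 0'
python3 - <<'E'
from h import *
import cv2
go(.569,.248,.169,-.142)
o=np.zeros((600,800,3),np.uint8)
s=cam('side')['img'][:,:,::-1]
cv2.imwrite('pics/c4.png',cv2.resize(s[180:330,240:370],None,fx=4,fy=4,interpolation=2))
E
```

```text
clock: 11.28
position: [0.5686, 0.2414, 0.1787]
ee_rot: [-0.0, 0.758, 0.652, -0.002]
contact_force: [0.8, -0.2, -0.1]
width: 0.085
gripper_force: 0.0
clock: 11.7
position: [0.5707, 0.2441, 0.171]
ee_rot: [0.001, 0.757, 0.653, 0.001]
contact_force: [0.6, 0.3, 0.5]
width: 0.0852
gripper_force: 0.0
t 11.70 pos [0.5707 0.2441 0.171 ] turn -0.006 then dx 0.0036 dy -0.0022 dz 0.0020 F [0.6 0.3 0.5] w 0.0852 g 0.0 tilt 0.002 0.000
clock: 12.12
position: [0.5682, 0.2448, 0.1701]
ee_rot: [-0.002, 0.757, 0.653, -0.001]
contact_force: [-2.9, -0.2, 9.2]
width: 0.0266
gripper_force: 48.4
clock: 12.53
position: [0.5683, 0.2448, 0.1702]
ee_rot: [-0.001, 0.757, 0.653, -0.001]
contact_force: [-5.4, 1.1, 6.8]
width: 0.0264
gripper_force: 49.3
t 12.53 pos [0.5683 0.2448 0.1702] turn -0.005 then dx 0.0033 dy 0.0003 dz 0.0012 F [-5.4  1.1  6.8] w 0.0264 g 49.3 tilt -0.003 0.000
```

View pics/c4.png

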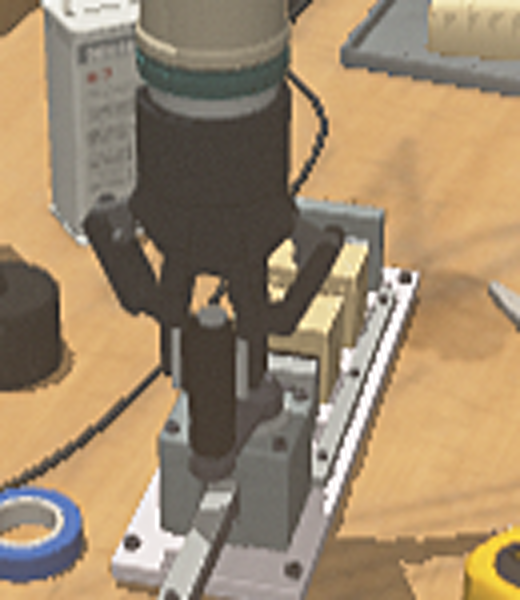

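```bash
H="python3 -m handwheel"
$H '0 0 0 0;0 0 0 0;0 0 0 0;.0045 0 .002 0;.002 0 .001 0' .06
$H '0 0 0 0;0 0 0 0;0 0 0 0;0 0 0 0;0 0 0 0' 
$H '0 0 0 0;0 0 0 0;0 0 0 0;0 0 0 0;0 0 0 0' .01 60
$H '0 0 0 0;0 0 0 0;0 0 0 0;0 0 0 0;0 0 0 0'
python3 - <<'E'
from h import *
go(.569,.2515,.169,-.142)
th=-.142;R=np.array([[np.cos(th),-np.sin(th)],[np.sin(th),np.cos(th)]])
g=R.T@(readout.get_state()['position'][:2]-[.5533,.1883]);print(g,np.hypot(*g),1.2+np.arctan2(*g))
E
```

```text
clock: 13.0
position: [0.5713, 0.2511, 0.1665]
ee_rot: [0.0, 0.757, 0.653, 0.0]
contact_force: [0.7, 0.1, -0.4]
width: 0.0599
gripper_force: 0.0
clock: 13.42
position: [0.5709, 0.2507, 0.1668]
ee_rot: [0.0, 0.757, 0.653, 0.0]
contact_force: [0.1, -0.8, 0.3]
width: 0.0602
gripper_force: 0.0
clock: 13.83
position: [0.5699, 0.2509, 0.1671]
ee_rot: [-0.001, 0.757, 0.653, -0.001]
contact_force: [-3.4, 0.2, 5.3]
width: 0.0263
gripper_force: 59.2
clock: 14.25
position: [0.57, 0.2509, 0.1671]
ee_rot: [-0.001, 0.757, 0.653, -0.001]
contact_force: [-4.5, 0.1, 5.9]
width: 0.0265
gripper_force: 59.4
t 14.25 pos [0.57   0.2509 0.1671] turn -0.005 then dx 0.0005 dy -0.0010 dz -0.0019 F [-4.5  0.1  5.9] w 0.0265 g 59.4 tilt -0.002 0.000
[0.00763995 0.064334  ] 0.06478605434066358 1.318200920972389
```

```bash
cat >> h.py <<'E'
def plan(p0,step,n,r=.065):
    p=p0+step*np.arange(n+1);d=1e3*r*np.c_[np.diff(np.cos(p)),np.diff(np.sin(p))]
    for i in range(0,n,5):print('phi %.3f:'%p[i],d[i:i+5].round(1).tolist())
def crank():
    s=readout.get_state();th=-.142;R=np.array([[np.cos(th),-np.sin(th)],[np.sin(th),np.cos(th)]])
    g=R.T@(s['position'][:2]-[.5533,.1883]);f=R.T@s['contact_force'][:2];p=np.arctan2(*g)
    print('t %.2f r %.1fmm phi %.3f Frad %.1f Ftan %.1f Fz %.1f w %.4f'%(s['clock'],1e3*np.hypot(*g),p%(2*np.pi),f@[np.sin(p),np.cos(p)],f@[np.cos(p),-np.sin(p)],s['contact_force'][2],s['width']))
E
python3 -c "
from h import *
plan(.118,.2,35)
crank()"
```

```text
phi 0.118: [[-2.8, 12.7], [-5.3, 11.9], [-7.5, 10.6], [-9.5, 8.9], [-11.0, 6.8]]
phi 1.118: [[-12.2, 4.5], [-12.8, 2.0], [-13.0, -0.6], [-12.6, -3.2], [-11.7, -5.6]]
phi 2.118: [[-10.4, -7.8], [-8.6, -9.7], [-6.5, -11.2], [-4.1, -12.3], [-1.6, -12.9]]
phi 3.118: [[1.0, -12.9], [3.5, -12.5], [6.0, -11.5], [8.1, -10.1], [10.0, -8.3]]
phi 4.118: [[11.4, -6.2], [12.4, -3.8], [12.9, -1.2], [12.9, 1.4], [12.4, 3.9]]
phi 5.118: [[11.4, 6.3], [9.9, 8.4], [8.0, 10.2], [5.8, 11.6], [3.4, 12.5]]
phi 6.118: [[0.8, 13.0], [-1.7, 12.9], [-4.3, 12.3], [-6.6, 11.2], [-8.7, 9.6]]
t 14.25 r 64.8mm phi 0.118 Frad -1.0 Ftan -4.4 Fz 5.9 w 0.0265
```

```bash
H="python3 -m handwheel"; C="python3 -c 'from h import *;crank()'"
$H '-.0028 .0127 0 0;-.0053 .0119 0 0;-.0075 .0106 0 0;-.0095 .0089 0 0;-.011 .0068 0 0'|head -2; eval $C
$H '0 0 0 0'>/dev/null; eval $C
```

```text
clock: 14.67
position: [0.6134, 0.2094, 0.167]
t 14.67 r 63.7mm phi 1.091 Frad -8.6 Ftan -9.3 Fz 8.7 w 0.0265
t 14.75 r 63.6mm phi 1.135 Frad -7.4 Ftan -1.5 Fz 6.1 w 0.0264
```

```bash
H="python3 -m handwheel"; C="python3 -c 'from h import *;crank()'"
$H '-.0122 .0035 0 0;-.0128 .001 0 0;-.013 -.0006 0 0;-.0126 -.0032 0 0;-.0117 -.0056 0 0'>/dev/null; eval $C
$H '-.0104 -.0078 0 0;-.0086 -.0097 0 0;-.0065 -.0112 0 0;-.0041 -.0123 0 0;-.0016 -.0129 0 0'>/dev/null; eval $C
```

```text
t 15.17 r 63.6mm phi 2.081 Frad -5.2 Ftan -8.6 Fz 2.1 w 0.0267
t 15.58 r 64.9mm phi 3.067 Frad -1.8 Ftan -9.0 Fz -4.0 w 0.0263
```

Good: running force about 8.6–9 N. Continue.

```bash
H="python3 -m handwheel"; C="python3 -c 'from h import *;crank()'"
$H '.001 -.0129 0 0;.0035 -.0125 0 0;.006 -.0115 0 0;.0081 -.0101 0 0;.01 -.0083 0 0'>/dev/null; eval $C
$H '.0114 -.0062 0 0;.0124 -.0038 0 0;.0129 -.0012 0 0;.0129 .0014 0 0;.0124 .0039 0 0'>/dev/null; eval $C
```

```text
t 16.00 r 66.4mm phi 4.071 Frad 3.1 Ftan -9.9 Fz 3.2 w 0.0267
t 16.42 r 66.7mm phi 5.066 Frad 2.0 Ftan -9.5 Fz 7.8 w 0.0263
```

```bash
H="python3 -m handwheel"; C="python3 -c 'from h import *;crank()'"
sed -i 's/\[.5533,.1883\]/[.5518,.1885]/' h.py
$H '.0114 .0063 0 0;.0099 .0084 0 0;.008 .0102 0 0;.0058 .0116 0 0;.0034 .0125 0 0'>/dev/null; eval $C
$H '.0008 .013 0 0;-.0017 .0129 0 0;-.0043 .0123 0 0;-.0066 .0112 0 0;-.0087 .0096 0 0'>/dev/null; eval $C
python3 -c "
from h import *
plan(7.118,.1,30)"
```

```text
t 16.83 r 65.1mm phi 6.089 Frad 0.1 Ftan -8.4 Fz 8.8 w 0.0265
t 17.25 r 64.9mm phi 0.809 Frad -4.3 Ftan -8.7 Fz 7.7 w 0.0270
phi 7.118: [[-5.0, 4.1], [-5.4, 3.6], [-5.7, 3.0], [-6.0, 2.4], [-6.2, 1.8]]
phi 7.618: [[-6.4, 1.2], [-6.5, 0.6], [-6.5, -0.1], [-6.5, -0.7], [-6.3, -1.4]]
phi 8.118: [[-6.2, -2.0], [-5.9, -2.6], [-5.7, -3.2], [-5.3, -3.7], [-4.9, -4.3]]
phi 8.618: [[-4.5, -4.7], [-4.0, -5.1], [-3.4, -5.5], [-2.9, -5.8], [-2.3, -6.1]]
phi 9.118: [[-1.7, -6.3], [-1.0, -6.4], [-0.4, -6.5], [0.3, -6.5], [0.9, -6.4]]
phi 9.618: [[1.6, -6.3], [2.2, -6.1], [2.8, -5.9], [3.4, -5.6], [3.9, -5.2]]
```

```bash
H="python3 -m handwheel"; C="python3 -c 'from h import *;crank()'"
$H '-.005 .0031 0 0;-.0054 .0026 0 0;-.0057 .003 0 0;-.006 .0024 0 0;-.0062 .0018 0 0'>/dev/null; eval $C
$H '-.0064 .0012 0 0;-.0065 .0006 0 0;-.0065 -.0001 0 0'>/dev/null; eval $C
$H '-.0065 -.0007 0 0;-.0063 -.0014 0 0'>/dev/null; eval $C
$H '-.0062 -.002 0 0'>/dev/null; eval $C
python3 -c "
from h import *
plan(8.218,.05,40)"
```

```text
t 17.67 r 64.6mm phi 1.285 Frad 0.4 Ftan -10.0 Fz 2.0 w 0.0268
t 17.92 r 64.6mm phi 1.588 Frad 0.2 Ftan -7.4 Fz 1.1 w 0.0265
t 18.08 r 64.6mm phi 1.790 Frad -0.5 Ftan -9.2 Fz 0.3 w 0.0261
t 18.17 r 64.6mm phi 1.890 Frad -0.8 Ftan -8.4 Fz -0.3 w 0.0265
phi 8.218: [[-3.0, -1.2], [-2.9, -1.4], [-2.9, -1.5], [-2.8, -1.7], [-2.7, -1.8]]
phi 8.468: [[-2.6, -1.9], [-2.5, -2.1], [-2.4, -2.2], [-2.3, -2.3], [-2.2, -2.4]]
phi 8.718: [[-2.0, -2.5], [-1.9, -2.6], [-1.8, -2.7], [-1.6, -2.8], [-1.5, -2.9]]
phi 8.968: [[-1.4, -3.0], [-1.2, -3.0], [-1.1, -3.1], [-0.9, -3.1], [-0.7, -3.2]]
phi 9.218: [[-0.6, -3.2], [-0.4, -3.2], [-0.3, -3.2], [-0.1, -3.2], [0.1, -3.2]]
phi 9.468: [[0.2, -3.2], [0.4, -3.2], [0.5, -3.2], [0.7, -3.2], [0.9, -3.1]]
phi 9.718: [[1.0, -3.1], [1.2, -3.0], [1.3, -3.0], [1.5, -2.9], [1.6, -2.8]]
phi 9.968: [[1.7, -2.7], [1.9, -2.6], [2.0, -2.6], [2.1, -2.4], [2.3, -2.3]]
```

```bash
H="python3 -m handwheel"; C="python3 -c 'from h import *;crank()'"
$H '-.003 -.0012 0 0;-.0029 -.0014 0 0'>/dev/null; eval $C
$H '-.0029 -.0015 0 0'>/dev/null; eval $C
$H '-.0028 -.0017 0 0'>/dev/null; eval $C
$H '-.0027 -.0018 0 0'>/dev/null; eval $C
$H '-.0026 -.0019 0 0'>/dev/null; eval $C
$H '-.0025 -.0021 0 0'>/dev/null; eval $C
```

```text
t 18.33 r 64.6mm phi 1.992 Frad -1.1 Ftan -9.3 Fz 0.3 w 0.0264
t 18.42 r 64.6mm phi 2.039 Frad -1.6 Ftan -8.7 Fz -0.2 w 0.0264
t 18.50 r 64.6mm phi 2.089 Frad -1.2 Ftan -8.6 Fz -1.3 w 0.0263
t 18.58 r 64.7mm phi 2.139 Frad -1.2 Ftan -8.9 Fz -1.5 w 0.0261
t 18.67 r 64.7mm phi 2.186 Frad -0.5 Ftan -9.3 Fz -2.0 w 0.0264
t 18.75 r 64.7mm phi 2.233 Frad -1.1 Ftan -10.4 Fz -1.7 w 0.0264
```

```bash
H="python3 -m handwheel"; C="python3 -c 'from h import *;crank()'"
$H '-.0024 -.0022 0 0'>/dev/null; eval $C
$H '-.0023 -.0023 0 0'>/dev/null; eval $C
$H '-.0022 -.0024 0 0'>/dev/null; eval $C
$H '-.002 -.0025 0 0'>/dev/null; eval $C
```

```text
t 18.83 r 64.7mm phi 2.279 Frad -1.0 Ftan -10.8 Fz -2.9 w 0.0265
t 18.92 r 64.7mm phi 2.325 Frad -0.7 Ftan -11.3 Fz -2.2 w 0.0267
t 19.00 r 64.7mm phi 2.372 Frad -1.7 Ftan -12.2 Fz -3.1 w 0.0266
t 19.08 r 64.7mm phi 2.417 Frad -1.1 Ftan -12.1 Fz -3.8 w 0.0263
```

```bash
H="python3 -m handwheel"; C="python3 -c 'from h import *;crank()'"
$H '-.0019 -.0026 0 0'>/dev/null; eval $C
$H '-.0018 -.0027 0 0'>/dev/null; eval $C
```

```text
t 19.17 r 64.7mm phi 2.462 Frad -0.8 Ftan -11.8 Fz -4.8 w 0.0266
t 19.25 r 64.7mm phi 2.509 Frad -1.1 Ftan -13.4 Fz -4.8 w 0.0261
```

```bash
H="python3 -m handwheel"; C="python3 -c 'from h import *;crank()'"
$H '-.0017 -.0027 0 0'>/dev/null; eval $C
$H '0 0 0 0'>/dev/null; eval $C
```

```text
t 19.33 r 64.8mm phi 2.554 Frad -1.7 Ftan -15.0 Fz -6.3 w 0.0264
t 19.42 r 64.8mm phi 2.564 Frad -1.8 Ftan -11.9 Fz -3.8 w 0.0263
```

```bash
H="python3 -m handwheel"; C="python3 -c 'from h import *;crank()'"
$H '.0006 .0009 0 0;.0006 .0009 0 0;0 0 0 0'>/dev/null; eval $C
$H '0 0 0 0;0 0 0 0;0 0 0 0;0 0 0 0;0 0 0 0' .08 >/dev/null; eval $C
$H '0 0 -.005 0;0 0 -.015 0;0 0 -.03 0;0 0 -.035 0;0 0 -.035 0'|head -2
$H '-.02 0 -.03 0;-.03 0 -.03 0;-.04 0 0 0;-.04 0 0 0;-.04 0 0 0'|head -2
$H '-.04 0 0 0;-.04 0 0 0;-.04 0 0 0;-.04 0 0 0;-.04 0 0 0'|head -2
$H '-.03 0 0 0;-.01 0 0 0;0 0 0 0;0 0 0 0'
python3 - <<'E'
from h import *
import cv2
o=np.zeros((600,800,3),np.uint8)
s=cam('side')['img'][:,:,::-1];t=cam('top')['img'][:,:,::-1]
o[:, :400]=cv2.resize(s[215:335,265:345],None,fx=5,fy=5,interpolation=2)
o[:300,405:800]=cv2.resize(t[210:300,200:359],(395,224),interpolation=2)[:300] if 0 else cv2.resize(t[210:300,215:333],(395,300),interpolation=2)
o[300:,400:]=cv2.resize(t[120:360,160:480],(400,300),interpolation=2)
cv2.imwrite('pics/c5.png',o)
E
```

```text
t 19.67 r 64.8mm phi 2.561 Frad -0.6 Ftan -6.0 Fz -0.9 w 0.0265
t 20.08 r 64.5mm phi 2.629 Frad 0.1 Ftan -0.9 Fz -0.1 w 0.0797
clock: 20.5
position: [0.5747, 0.1285, 0.288]
clock: 20.92
position: [0.55, -0.0403, 0.3477]
clock: 21.33
position: [0.5203, -0.2387, 0.3469]
clock: 21.67
position: [0.5152, -0.276, 0.3463]
ee_rot: [-0.0, 0.757, 0.653, 0.0]
contact_force: [-0.1, -0.5, -0.0]
width: 0.0798
gripper_force: 0.0
```

View pics/c5.png

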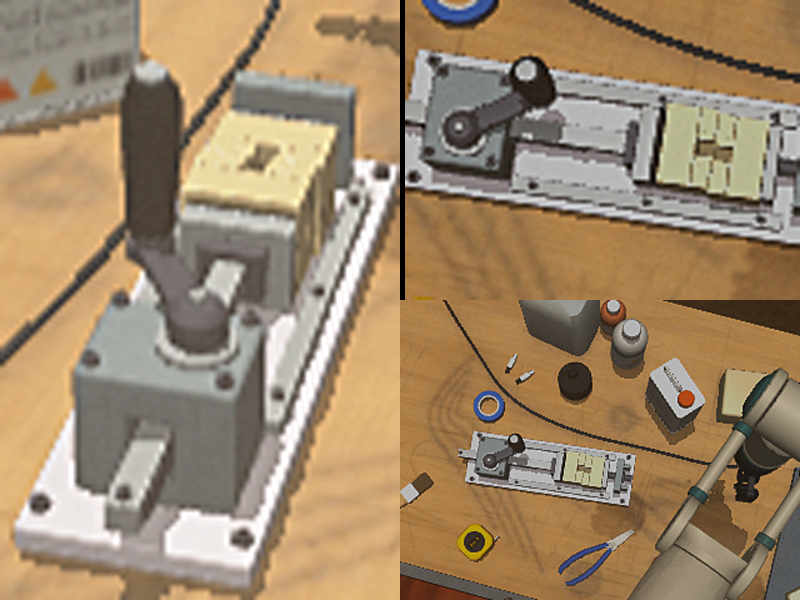

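The picture shows the two halves closed together between jaw and anvil (block at about (715,150)). The crank sleeve is free at (530,75), and the other things on the bench have not moved.

```bash
python3 -c "
from rig import ticket
print(ticket.sign_off())"
```

```text
the job is handed in; nothing more can be done
None
```

The job is handed in: the loose half stands in the channel facing the other, the two are pressed together against the anvil at about 5 N (estimated from noisy readings) over the roughly 8.8 N empty-running force, and the sleeve was let go at the end.

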